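One paint block from the dispenser

TASK

Press the dispenser's plunger all the way down once and let it come up again, so that a single paint block slides out; then push that block sideways along the table with the fingers until it lies wholly on the square rubber mat. Do not pick the block up or tip it; keep the other blocks in the dispenser, and leave everything else on the table where it is.

Things in the scene. Friction and masses are not known exactly. Their poses are not given: they have to be found in the camera images.
- dispenser: Paint-block dispenser screwed to the table. Origin on the table under the middle of its upright magazine (square tube 55 x 55 mm, 56 mm high, open top); its x axis points to the plunger, away from the robot, z up. Behind the magazine (x 27 to 143 mm) a grey housing 66 mm wide, 52 mm high, the plunger on top; flanges 4 mm high reach 48 mm either side.
- mouth (a point): Middle of the outlet slot (47 mm wide, 20 mm high) at the foot of the magazine's clear front wall, at table level, 27 mm from the dispenser's origin towards its -x. The blocks come out here, towards the robot. The magazine holds a stack of three.
- plunger (a joint): Plunger travel, m: 0 up, 0.038 fully down. A spring (3 N at the top, 8 N at the bottom) returns it; pressing needs up to 15 N. A pusher bar in the magazine's foot moves 2.5 times as far: one full press slides the lowest block 93 mm out along the table, and the next drops down when the plunger is up again. Each further press ejects another.
- plunger_top (a point): Centre of the flat top of the plunger's black round knob (34 mm diameter, 14 mm thick), 75 mm along the dispenser's +x from its origin, 104 mm above the table when up and 66 mm when down. Moves with the plunger.
- block0: Lowest of the three alike earth-red paint blocks in the magazine, the one that comes out: 44 x 44 x 16 mm, about 36 g, origin at the centre of its underside, which stays on the table; x and y along its sides, z up. Once out, its centre is about 93 mm from the dispenser's origin, 65 mm in front of the magazine.
- block1: The second block from the bottom (the middle one), alike; origin at the centre of its underside, at first 16 mm up; it drops to the table inside the magazine after the press. Stays in the magazine.
- block2: The top block, alike; origin at the centre of its underside. Stays in the magazine.
- square_mat: Square dark rubber mat, 110 x 110 mm, inlaid in the table (1 mm, no step: things slide over it freely), origin at its centre on the table, x and y along its sides. To the left or the right of the dispenser's mouth. It cannot move.
- round_mat: Round dark rubber mat, 116 mm diameter, inlaid likewise, on the other side; the clay bell stands on it. Not the goal.
- clay_bell: Small white clay bell standing on the round mat, 48 mm wide at the foot, 55 mm high; origin under its centre. Leave it alone.
- tape: Cardboard-coloured roll of tape lying flat to the left of the magazine, 64 mm diameter, 20 mm high; origin under its centre. Leave it alone.
- glue_stick: White glue stick standing upright, 30 mm diameter, 85 mm high; origin under its centre. Leave it alone.
- paint_bottle: Clear capped paint bottle standing upright, 60 mm diameter, 150 mm high; origin under its centre. Leave it alone.
- mug: Blue mug, 76 mm diameter with a handle at its +y side, 85 mm high; origin under its centre. Leave it alone.
- bowl: Small terracotta bowl, 80 mm diameter, 35 mm high; origin under its centre. Leave it alone.
- brush: Brush lying on the table along its own x axis, 170 mm long. Leave it alone.
- block0_c0 (a point): Corner of the underside of block0, at (-22, -22) mm from its centre along its own x and y.
- block0_c1 (a point): Corner of the underside of block0, at (-22, +22) mm from its centre along its own x and y.
- block0_c2 (a point): Corner of the underside of block0, at (+22, +22) mm from its centre along its own x and y.
- block0_c3 (a point): Corner of the underside of block0, at (+22, -22) mm from its centre along its own x and y.
Mind the look-alikes: they are no part of the job. What is shaped like the block2 but purple is not meant.

How it is judged:
On the way, in this order (a step that is already met when the one before it is completed fails the run):
1. the plunger is pressed all the way down (34 mm or more of its 38 mm) (value of joint plunger above 0.034 m), for 0.05 s.
2. the plunger is up again and one block lies on the table in front of the magazine (value of joint plunger below 0.004 m and x of block0 in the frame of dispenser below -0.075 m and height (world z) of block0 below 0.004 m), for 0.1 s.
At the end, for the whole second after the job is handed in: The ejected block lies flat and still on the table with all four corners on the square mat (1 mm over its edge allowed), the plunger is up (within 4 mm), and the other two blocks are still stacked in the magazine (each within 12 mm of its middle), the second one down at the table (x of block0_c0 in the frame of square_mat between -0.056 and 0.056 m and y of block0_c0 in the frame of square_mat between -0.056 and 0.056 m and x of block0_c1 in the frame of square_mat between -0.056 and 0.056 m and y of block0_c1 in the frame of square_mat between -0.056 and 0.056 m and x of block0_c2 in the frame of square_mat between -0.056 and 0.056 m and y of block0_c2 in the frame of square_mat between -0.056 and 0.056 m and x of block0_c3 in the frame of square_mat between -0.056 and 0.056 m and y of block0_c3 in the frame of square_mat between -0.056 and 0.056 m and height (world z) of block0 below 0.004 m and angle between block0's own z axis and vertical below 0.1 rad and linear speed of block0 below 0.01 m/s and value of joint plunger below 0.004 m and height (world z) of block1 below 0.006 m and horizontal distance between each of block1, block2 and dispenser below 0.012 m); the robot touches nothing.
It fails at once if the ejected block is lifted more than 12 mm or tipped more than 20 degrees (height (world z) of block0 above 0.012 m or angle between block0's own z axis and vertical above 0.35 rad).
It fails at once if a second block is pushed 20 mm or more towards the outside (plunger pressed again), or a block is drawn up out of the stack (horizontal distance between any of block1, block2 and dispenser above 0.02 m or height (world z) of block1 above 0.028 m or height (world z) of block2 above 0.044 m).
It fails at once if something else on the table is moved by more than 25 mm or knocked over (distance of any of clay_bell, tape, glue_stick, paint_bottle, mug, bowl, brush from where it was at the start of the episode above 0.025 m or angle between any of clay_bell, tape, glue_stick, paint_bottle, mug, bowl's own z axis and vertical above 0.5 rad).
It also fails if it takes over 48 s, if anything falls off the work surface, if the arm or the gripper's body presses on something with over 40 N, if the wrist force passes 120 N, or if a joint passes its speed limit or range.

ROBOT

A 7-joint arm with a two-finger parallel gripper is mounted at the origin on the work surface. World frame = base frame: x ahead of the robot, y to its left, z up, the work surface at z = 0. Lengths are in m, angles in rad, forces in N, time in s.
With the tool pointing down it reaches from about 0.425 to 0.925 m from the base axis. Payload 6.8 kg.
Tool frame: the origin (TCP) lies on the front face of the gripper's body, between the roots of the fingers; the fingertips stand 73 mm ahead of it and the grasp point (between the pads) lies 54 mm ahead of it (env.nose_length is the distance from the TCP to the fingertips, in m); z points along the fingers, y is the line along which they close (so a half turn about z gives the same grasp; the last joint's range is limited). The gripper opens to 85 mm and grips with 20 to 120 N. Pads are 22 mm wide; open, the fingers measure 114 mm over their backs; the gripper's body (76 mm by 85 mm) begins 54 mm behind the grasp point. The pads swing forward as they close: fully open they stand 13 mm farther back than shut.
Start: joints at [1.131, 0.477, 0.022, 1.555, -0.011, 1.109, -0.083], TCP at [0.22, -0.638, 0.304] pointing down, gripper open.
Joint ranges: [-2.96, 2.96], [-0.34, 2.1], [-1.41, 1.46], [0.24, 2.44], [-1.37, 4.51], [0.17, 1.92], [-2.96, 2.96]. Speed limits (rad/s): [2.39, 2.39, 3.14, 3.14, 3.14, 3.14, 3.14].

INTERFACE

Orientations are given as a unit quaternion [w, x, y, z].
In Python, from cell import env, kin, camera, calibration, job gives the robot as it stands. The module is installed in compiled form; this text tells all that it offers. Calls block until the motion is done:
- env.reach(position, orientation): joint-space move of the TCP to a pose.
- env.movel(position, velocity=0.15, rot=None, stop_force=None): straight line of the TCP; rot=None keeps the orientation; velocity is the mean speed in m/s. With stop_force (N) it stops when the force on the tool has changed by that much, and returns True; else False.
- env.goto_joints(angles): joint-space move.
- env.grip(opening, f_grip=None): finger opening in m; f_grip is the grip in N (None keeps the last); returns when the fingers have stopped.
- env.dwell(seconds).
- kin.inverse_kinematics(position, orientation): joint angles nearest the present ones, or None.
- env.get_state(): the state.
- camera(name): name is "side" or "top" or "wrist"; returns (picture, depth): 400x640x3 uint8, blue, green, red; 400x640 float32, m along the optical axis (not along the pixel's ray), 0 where there is no reading.
- calibration(name): a dict with "fx", "fy", "cx", "cy" (pixels), "rvec" (rotation vector, rad) and "tvec" (3), from world to camera coordinates, as OpenCV has them. Camera axes: x right, y down, z forward; pixel columns grow to the right and rows downward; lengths in m; the calibration is good to about 2 mm. The wrist camera is an equidistant fisheye: a pixel r from the principal point sees the ray r / f radians off the axis. A picture is of the moment at which its call begins: read the wrist's pose just before it. calibration takes no time and is no camera call; for the wrist camera it gives the pose at the moment of the call.
A pose or a line that the arm cannot do raises env.PlanningError and nothing moves.
- job.job_done(): hands the job in; it is judged then, once.
The state is a dict: "time": time; "qpos": joint angles; "joint_velocities": joint speeds; "joint_torque": joint torques, N m; "tcp_pos": TCP position; "orientation": TCP orientation; "force": force on the tool from outside, world axes, zero at the start; "torque": the same for the moment, N m; "opening": finger opening in m; "gripper_force": force on a finger pad.
Only numpy, scipy, OpenCV 4.12 (cv2) and the standard library are available. Lean on these libraries where they do the work, as an engineer would, in place of code of your own. Each camera call takes 0.05 s, during which the arm holds its last target. There are 200 camera calls.

## Working session

There is one attempt and no reset: what is moved stays moved. The work goes in short steps, each a Python script; the robot and the scene stay as the last script left them, time stands still between calls to the robot, and variables do not carry over. Pictures are saved under pics/ and viewed, at most 10 in all, crops included, and the job is handed in when it is done.

```bash
mkdir -p pics; cat > h.py <<'E'
import numpy as np, cv2
from cell import env, kin, camera, calibration, job
def cloud(name):
    c=calibration(name); im,d=camera(name)
    R=cv2.Rodrigues(np.array(c["rvec"],float))[0]; t=np.array(c["tvec"],float).ravel()
    v,u=np.mgrid[0:400,0:640]
    P=np.stack([(u-c["cx"])/c["fx"]*d,(v-c["cy"])/c["fy"]*d,d],-1)
    return im,d,(P-t)@R
E
python3 - <<'E'
from h import *
for n in("top","side"):
    im,d,W=cloud(n); cv2.imwrite(f"pics/{n}0.png",im); np.save(n+"0.npy",W); np.save(n+"0im.npy",im)
    print(n, W[200,320], W[100,100],W[300,500])
print(env.get_state()["time"],env.get_state()["orientation"],env.nose_length)
E
```

```text
top [ 0.56357523 -0.02597083  0.00156615] [ 0.90083665  0.66455473 -0.00190262] [ 0.25590444 -0.54622993 -0.00252238]
side [ 0.6336472  -0.1615339   0.02057744] [ 1.86057251 -0.35841667  0.05698083] [ 0.08621904 -0.0050599   0.01360938]
0.1 [-8.08198939e-04  9.86269164e-01  1.65143711e-01 -1.92440991e-04] 0.0726
```

View pics/top0.png

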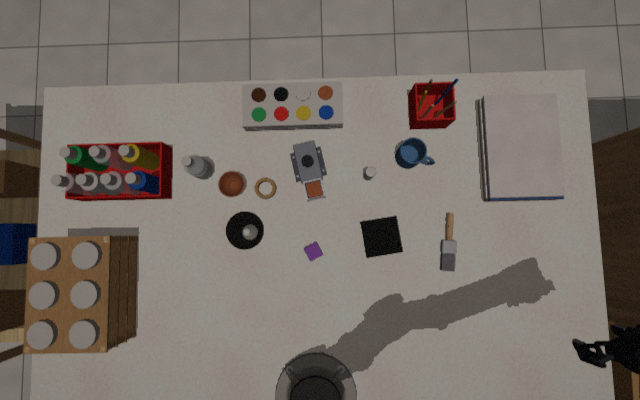

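View pics/side0.png

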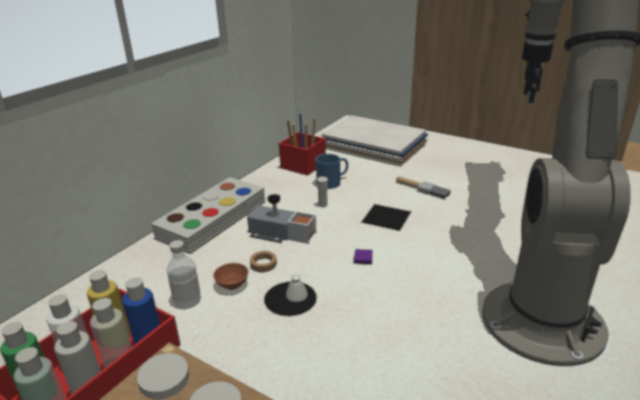

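The top view shows the dispenser with its black knob at (308,160) and the red stack in the magazine at (315,188). The square mat is at (381,237), and the round mat with the bell is at (245,231).

Candidates for the block:
- **Red stack in the magazine, (315,188):** this is the one described, so I choose it.
- **Purple look-alike, (313,251):** not meant.
- **Terracotta bowl, (231,183):** not a block.
- **Red or brown paint pans, around (281,114):** not blocks.

Next I'll measure and check with a close crop.

```bash
python3 - <<'E'
from h import *
W=np.load("top0.npy"); im=np.load("top0im.npy")
cv2.imwrite("pics/crop0.png",cv2.resize(im[130:270,220:420],None,fx=4,fy=4,interpolation=cv2.INTER_CUBIC))
hsv=cv2.cvtColor(im,cv2.COLOR_BGR2HSV)
def reg(m,box,n):
    u0,v0,u1,v1=box; k=np.zeros(m.shape,bool);k[v0:v1,u0:u1]=1; k&=m
    P=W[k]; 
    r=cv2.minAreaRect(P[:,:2].astype(np.float32)*1000)
    print(n,k.sum(),"mean",P.mean(0).round(4),"med z",np.median(P[:,2]).round(4),"rect",np.round(r[0],1),np.round(r[1],1),round(r[2],1))
dark=hsv[...,2]<45
reg(dark,(350,205,412,268),"mat")
reg(dark&(W[...,2]>.08),(290,140,330,180),"knob")
red=(hsv[...,1]>110)&((hsv[...,0]<14)|(hsv[...,0]>170))
reg(red,(300,172,330,205),"redtop")
reg((W[...,2]>.04)&(W[...,2]<.07),(285,135,335,205),"housing+mag")
reg((hsv[...,0]>120)&(hsv[...,0]<160)&(hsv[...,1]>90),(295,235,330,265),"purple")
reg(W[...,2]>.012,(360,160,380,185),"glue")
reg(W[...,2]>.01,(252,174,280,202),"tape")
reg(W[...,2]>.01,(435,205,460,275),"brush")
E
```

```text
mat 1288 mean [ 0.4493 -0.2052  0.0034] med z 0.0009 rect [ 442.7 -155.7] [107.7 209.9] 8.5
knob 103 mean [0.6647 0.0055 0.104 ] med z 0.1043 rect [665.9   5.6] [28.2 30.6] 89.6
redtop 214 mean [ 0.5922 -0.0086  0.052 ] med z 0.048 rect [538.7 -19. ] [163.4  43.5] 11.6
housing+mag 1083 mean [0.6497 0.0019 0.0513] med z 0.0513 rect [649.7   2. ] [169.8  65.8] 11.7
purple 192 mean [ 0.4112 -0.0018  0.0159] med z 0.0161 rect [411.4  -1.8] [39.5 40.1] 25.1
glue 124 mean [ 0.6265 -0.1653  0.1075] med z 0.0836 rect [ 557.8 -107.8] [ 28.6 227. ] 50.6
tape 202 mean [0.6046 0.1384 0.0193] med z 0.0194 rect [604.6 138.6] [61.7 61.6] 44.1
brush 631 mean [ 0.4168 -0.3954  0.0281] med z 0.0179 rect [ 406.4 -243.9] [165.7 374. ] 8.4
```

View pics/crop0.png

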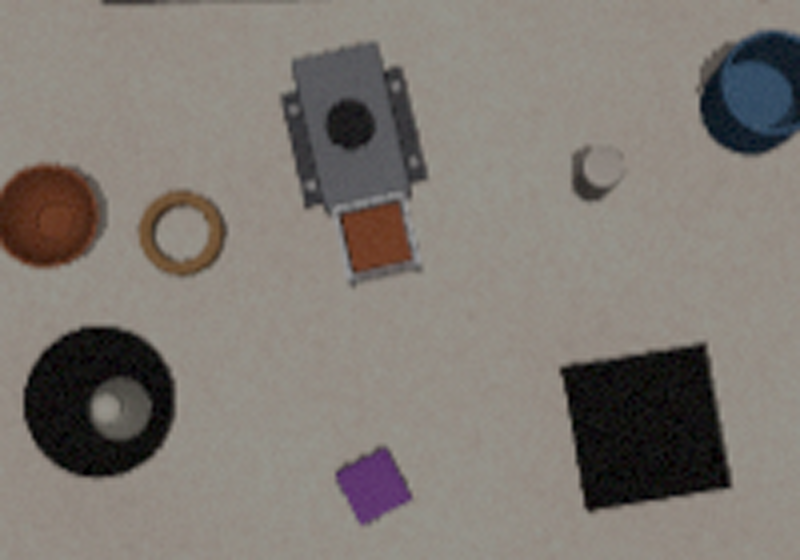

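The crop confirms it: the red stack is in the magazine at yaw 11.7°, and the purple block stands apart. From the fit, the dispenser origin is about (0.593, -0.010). Next is the press.

```bash
cat >> h.py <<'E'
YAW=np.radians(11.7)
ex=np.array([np.cos(YAW),np.sin(YAW),0]); ey=np.array([-ex[1],ex[0],0])
O=np.array([.5929,-.0098,0]); N=env.nose_length
def q(phi): return [0,np.cos(phi/2),np.sin(phi/2),0]
E
python3 - <<'E'
from h import *
W=np.load("top0.npy"); im=np.load("top0im.npy")
k=np.zeros((400,640),np.uint8); b=(im.max(2)<45)&(np.abs(W[...,2])<.012); k[205:268,350:412]=b[205:268,350:412]
k=cv2.morphologyEx(k,cv2.MORPH_OPEN,np.ones((3,3)))>0
print("mat",cv2.minAreaRect(W[k][:,:2].astype(np.float32)*1000),W[k].mean(0))
g=W[160:185,362:378].reshape(-1,3); g=g[(g[:,2]>.07)&(g[:,2]<.1)]; print("glue",g.mean(0),len(g))
env.grip(0)
p=O+.075*ex
env.reach(p+[0,0,.130+N],q(YAW))
f0=env.get_state()["force"]
hit=env.movel(p+[0,0,.062+N],velocity=.06,stop_force=24)
env.dwell(.2); s=env.get_state(); print(hit,s["tcp_pos"][2]-N,np.array(s["force"])-f0,s["time"])
E
```

```text
mat ((449.78948974609375, -205.54791259765625), (106.9786376953125, 107.9673843383789), 7.649184226989746) [ 0.44914643 -0.20552711  0.00081628]
glue [ 0.6338837  -0.17053202  0.08353717] 94
True 0.06616435598312179 [-2.57882822 -1.05750137  7.46432456] 4.8667
```

Fully down at 66.2 mm. Releasing, then looking again.

```bash
python3 - <<'E'
from h import *
p=O+.075*ex
env.movel(p+[0,0,.13+N],velocity=.08)
env.reach(np.array([.60,-.33,.2+N]),q(YAW))
im,d,W=cloud("top")
cv2.imwrite("pics/top1.png",cv2.resize(im[130:270,220:420],None,fx=4,fy=4,interpolation=cv2.INTER_CUBIC))
hsv=cv2.cvtColor(im,cv2.COLOR_BGR2HSV)
m=(hsv[...,1]>110)&((hsv[...,0]<14)|(hsv[...,0]>170))&(W[...,2]>.008)&(W[...,2]<.022)&(W[...,0]<.555)&(W[...,0]>.4)&(abs(W[...,1])<.12)
print(m.sum(),cv2.minAreaRect(W[m][:,:2].astype(np.float32)*1000),W[m].mean(0)) if m.any() else print("none")
k=(W[...,2]>.08)&(abs(W[...,0]-.666)<.03)&(abs(W[...,1]-.0055)<.03);print("knob",np.median(W[k][:,2]))
print("expected",O-.093*ex,env.get_state()["time"])
for t,phi in [(O-.093*ex+.045*ey,YAW-np.pi/2),(O-.093*ex+.045*ey,YAW+np.pi/2)]: print(kin.inverse_kinematics(t+[0,0,.05+N],q(phi)))
E
```

```text
193 ((500.6757507324219, -27.772842407226562), (41.42145919799805, 41.23459243774414), 12.67491626739502) [ 0.50029502 -0.02802288  0.01580839]
knob 0.10381312532468401
expected [ 0.50183228 -0.02865922  0.        ] 7.1833
[-0.8057411   0.61642463  0.84690284  2.16489536 -0.75338196  0.6856231
 -2.36977699]
[ 0.3659723   0.52952    -0.6447828   2.0905961   0.50549288  0.67762059
 -0.41260115]
```

View pics/top1.png

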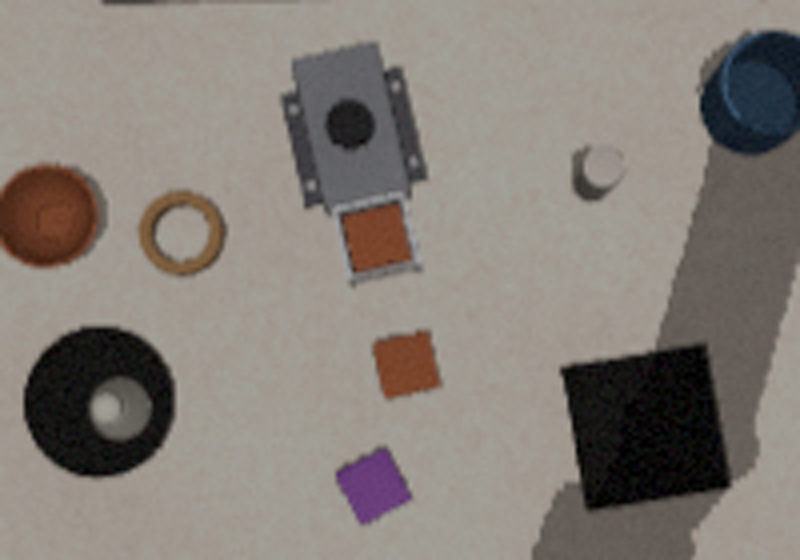

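The picture shows the ejected block alone at crop (407,364), with the knob back up. Measured centre is (0.501, -0.028). First push goes along -y of the block.

```bash
cat >> h.py <<'E'
def block():
    im,d,W=cloud("top"); hsv=cv2.cvtColor(im,cv2.COLOR_BGR2HSV)
    m=(hsv[...,1]>110)&((hsv[...,0]<14)|(hsv[...,0]>170))&(W[...,2]>.008)&(W[...,2]<.022)&(W[...,0]<.56)&(W[...,0]>.38)&(W[...,1]<.05)&(W[...,1]>-.3)
    r=cv2.minAreaRect(W[m][:,:2].astype(np.float32)*1000) if m.any() else None
    print("block",m.sum(),r,env.get_state()["time"]); return im,r
def push(start,d,dist,phi,v=.07):
    """start: block centre; d: unit push direction; dist: block travel"""
    a=start-.055*d
    env.reach(a+[0,0,.10+N],q(phi)); env.movel(a+[0,0,.006+N],velocity=.12)
    hit=env.movel(start+(dist-.033)*d+[0,0,.006+N],velocity=v,stop_force=15)
    print("hit",hit,env.get_state()["tcp_pos"])
    e=np.array(env.get_state()["tcp_pos"])
    env.movel(e-.02*d,velocity=.08); env.movel(e-.02*d+[0,0,.12],velocity=.2)
E
python3 - <<'E'
from h import *
push(np.array([.501,-.0282,0]),-ey,.08,YAW+np.pi/2)
env.reach(np.array([.60,-.33,.2+N]),q(YAW))
im,r=block(); cv2.imwrite("pics/top2.png",cv2.resize(im[130:270,220:420],None,fx=4,fy=4))
for ph in (YAW,YAW+np.pi): print(kin.inverse_kinematics(np.array([.55,-.1,.1+N]),q(ph)))
E
```

```text
hit False [ 0.51050977 -0.07373064  0.07864102]
block 195 ((516.2608032226562, -106.34616088867188), (40.81743240356445, 41.603599548339844), 11.226717948913574) 13.5167
[ 0.33778511  0.47328773 -0.34176249  1.92901766  0.22004545  0.77522941
 -1.49385801]
[ 0.82477692  0.68171425 -1.02676846  1.89794289  0.70745472  0.97838051
  1.24534949]
```

View pics/top2.png

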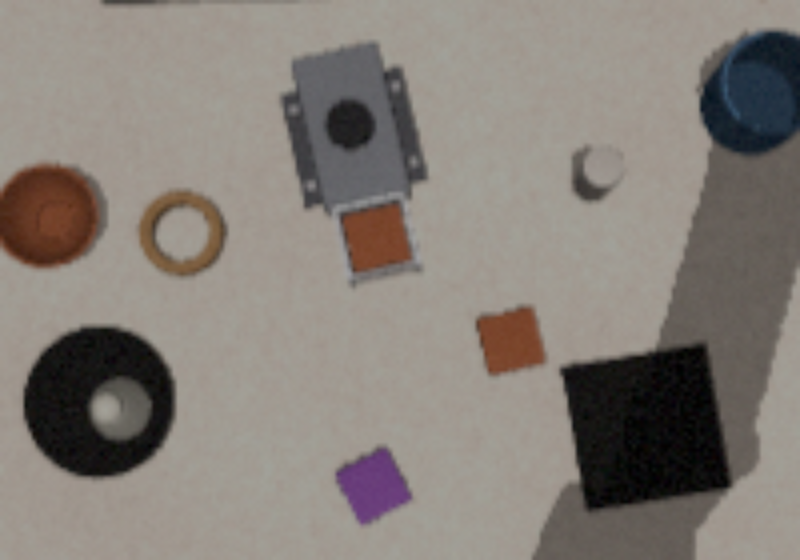

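The block moved 80 mm as planned and kept its yaw; it is now at crop (511,340). Next it goes 85 mm along -x, then 83 mm along -y.

```bash
python3 - <<'E'
from h import *
b=np.array([.5163,-.1063,0])
push(b,-ex,.085,YAW)
env.reach(np.array([.60,-.33,.2+N]),q(YAW))
im,r=block(); c=np.append(np.array(r[0])/1000,0)
if np.linalg.norm(c-(b-.085*ex))<.008 and abs(r[2]-11.7)<8:
    rel=np.array([.4495,-.2055,0])-c
    push(c,-ey,float(rel@-ey),YAW+np.pi/2)
    env.reach(np.array([.62,-.33,.2+N]),q(YAW)); im,r=block()
cv2.imwrite("pics/top3.png",cv2.resize(im[130:270,220:420],None,fx=4,fy=4))
E
```

```text
hit False [ 0.46569541 -0.116726    0.07858666]
block 203 ((433.7884826660156, -123.19501495361328), (41.113948822021484, 41.83853530883789), 11.04236125946045) 19.3417
hit False [ 0.44405353 -0.17249237  0.07862134]
block 220 ((450.66119384765625, -205.25680541992188), (43.40238952636719, 42.9442138671875), 10.122918128967285) 25.4833
```

View pics/top3.png

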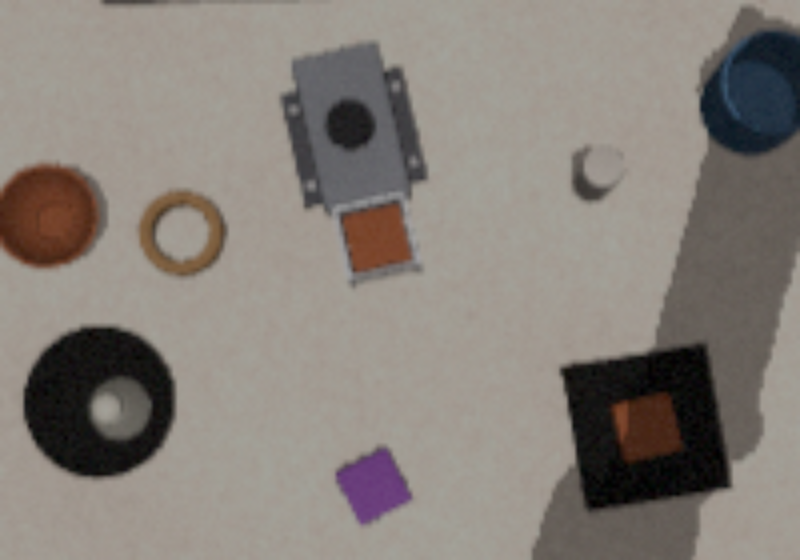

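The block lies in the middle of the square mat at crop (648,427), and everything else is where it was. Handing in.

```bash
python3 -c "
from h import *
print(job.job_done())"
```

```text
the job is handed in; nothing more can be done
None
```

I pressed the plunger fully down once and let it come back up, then pushed the ejected block flat to within about 1–2 mm of the square mat's centre; nothing else on the table appears moved, and I handed the job in at about 25 s (no verdict was returned).

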